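# Click the tally wheel up to its limit pin

### The job

Bring the tally counter up to this batch's count: turn its star-shaped wheel clockwise, seen from above, click by click, by gently pushing the wheel's teeth with a fingertip, until the pointer tooth (the one with the raised rib) rests in line with the mushroom-headed limit pin. Never let the wheel click past the pin. Do not grip the wheel, and leave the things standing round the counter where they are.

Things in the scene. Friction and masses are not known exactly. Their poses are not given: they have to be found in the camera images.
- dial: the tally counter, screwed to the table: grey round pedestal (radius 40 mm; foot radius 50 mm, 6 mm high), a black star wheel on it, and above the wheel a still grey cap. Origin on its axis at table height, z up; its x axis is where the pointer tooth lies at stop 0. Nothing but the wheel moves
- cap_top (a point): centre of the still grey cap's top, z = 53 mm, radius 34 mm; a nut 14 mm wide, 4 mm high in the middle. On a circle of 25 mm radius it has a place at each of the wheel's 8 stops, 45 degrees apart: one holds the limit pin, the others low studs 8 mm wide and 3 mm high
- wheel (a joint): turn of the star wheel, rad, growing clockwise from above. Stops at every multiple of 0.785 (45 degrees): pushed more than half way it snaps on to the next, else it springs back. About 3 N on a tooth moves it; damped, does not coast. Starts at stop 0 or 1; end stops at -0.35 and 5.13. The limit pin is at stop 3, 4 or 5, so 2 to 5 clicks
- wheel_hub (a point): on the wheel's axis at its upper face, z = 46 mm; x axis along the pointer tooth, turning with the wheel, z up. The wheel: disc of radius 42 mm with 8 straight radial teeth, one every 45 degrees, 10 mm wide, out to radius 70 mm, from z = 30 to 46 mm, with free space below and between them (38 mm between neighbours at radius 62 mm)
- pointer_end (a point): outer end of the pointer tooth at mid height (radius 70 mm, z = 38 mm). The pointer tooth alone carries a bare-metal rib along its top, 7 mm wide, 33 mm long, 4.5 mm high
- limit_pin: the limit pin, fixed upright in the cap 25 mm from the axis: stem 8 mm, mushroom head 14 mm across, top 16 mm above its origin, which is at its foot on the cap (z = 53 mm); the only tall pin
- eraser_1: loose eraser, 55x25x14 mm, beside the counter; leave alone (origin at underside)
- magnifier: loose black loupe, 43 mm across, 38 mm high, beside the counter; leave alone (origin at underside)
- jar: loose small white jar with a black lid, 49 mm across, 60 mm high, behind the counter; leave alone (origin at underside)
- block: loose grey weight, 100x46x27 mm, behind the counter; leave alone (origin at underside)
Things that resemble listed ones, but are neither listed nor needed, are in the scene too. Of the things that look like the dial, the middle-sized one is meant.

How it is judged (in metres and radians):
At the end, for the whole second after the job is handed in: The wheel rests in a click with the pointer tooth in line with the limit pin: the pin stands within 4 mm of the pointer's centre line (about 9 degrees at the pin) on the pointer's side of the axis, and the wheel is still (under 0.05 rad/s) (x of limit_pin in the frame of wheel_hub above 0.015 m and y of limit_pin in the frame of wheel_hub between -0.004 and 0.004 m and velocity of joint wheel between -0.05 and 0.05 rad/s); the robot touches nothing.
It fails at once if the pointer goes past the limit pin by more than about three quarters of a click (x of limit_pin in the frame of wheel_hub above 0 m and y of limit_pin in the frame of wheel_hub above 0.0145 m).
It fails at once if the wheel is gripped or forced (more than 25 N between fingers and wheel) (contact force between the fingers and dial above 25 N).
It fails at once if one of the loose things round the counter is pushed more than 15 mm or lifted (distance of any of eraser_1, magnifier, jar, block from where it was at the start of the episode above 0.015 m).
It also fails if it takes over 58 s, if anything falls off the work surface, if the arm or the gripper's body presses on something with over 40 N, if the wrist force passes 120 N, or if a joint passes its speed limit or range.

### The arm

A 6-joint arm with a two-finger parallel gripper is mounted at the origin on a cart in front of the work surface, level with it; the furniture and walls round the work are solid. World frame = base frame: x ahead of the robot, y to its left, z up, the work surface at z = 0. Lengths are in m, angles in degrees, forces in N, time in s.
With the tool pointing down it reaches from about 0.35 to 0.875 m from the base axis. Payload 4.2 kg.
Tool frame: the origin (TCP) lies on the centre line of the jaws, within the pads' length; the fingertips stand ahead of it and the grasp point (between the pads) lies 3 mm ahead of it (arm.tcp_to_tips is the x of the fingertips in the tool frame, in m); x points along the fingers, z is the direction in which the jaws open and shut, and the axes are right-handed (so a half turn about x gives the same grasp; the last joint's range is limited). The gripper opens to 87 mm and grips with 3 to 60 N. Pads are 19 mm wide; open, the fingers measure 117 mm over their backs; the gripper's body (75 mm by 190 mm) begins 51 mm behind the grasp point.
Start: joints at [82.082, 22.042, 0.453, 0, -68.411, -14.817], TCP at [0.242, 0.576, 0.245] pointing down, gripper open.
Joint ranges: [-179.83, 179.83], [-69.29, 118.12], [-61.27, 80.66], [-181.25, 117.63], [-171.15, -9.14], [-177.46, 177.46]. Speed limits (degrees/s): [159.86, 159.86, 180, 180, 180, 180].

### API

Orientations are given as [roll, pitch, yaw] about the fixed x, y, z axes, in that order (R = Rz(yaw) Ry(pitch) Rx(roll)).
In Python, from plant import arm gives the robot as it stands.
- The arm moves only by the shell command python3 -m jog 'ROWS' [OPENING] [FORCE]. ROWS is JSON, a list of rows, each an object of numbers: "dx", "dy", "dz": the shift along the world's x, y, z scaled (see below); "turn": the turn about the world's z scaled (see below). A call has 1 to 8 rows; each row is the pose to reach, as a shift and turn from the pose commanded when the call began, turning the shorter way round; what a row does not reach only later rows make up. The controller multiplies each number of a shift by 0.15 m and each number of a turn by 180 degrees. A row lasts 1/12 s, in which the tool goes at most 41.7 mm and 7.16 degrees, less where a joint would pass 70% of its speed; a pose out of reach is approached as far as the arm can. A call with a number of a shift or a turn outside -1 to 1 is refused whole. A call with a gripper value outside its range is refused whole. OPENING is the closure, from -1 (fully open) to 1 (shut), so that 0 is half open, set as the call begins (- or left out, the last holds). The fingers move at their own pace and stop on an object; FORCE is the grip in N (left out, the last holds). Time passes only in rows, so rows that repeat a pose let the fingers close. It gives the time, the measured TCP pose, the force and the opening at its end, in the units of the state.
- arm.state(): the state, without advancing time (a new reading comes with each control period).
- arm.get_image(name): name is "scene" or "top" or "wrist"; returns (picture, depth): 480x640x3 uint8, red, green, blue; 480x640 float32, m along the optical axis (not along the pixel's ray), 0 where there is no reading.
- arm.get_calibration(name): a dict with "fx", "fy", "cx", "cy" (pixels), "rvec" (rotation vector, rad) and "tvec" (3), from world to camera coordinates, as OpenCV has them. Camera axes: x right, y down, z forward; pixel columns grow to the right and rows downward; lengths in m; the calibration is good to about 2 mm. The wrist camera is an equidistant fisheye: a pixel r from the principal point sees the ray r / f radians off the axis. A picture is of the moment at which its call begins: read the wrist's pose just before it. get_calibration takes no time and is no camera call; for the wrist camera it gives the pose at the moment of the call.
- arm.sign_off(): hands the job in, once; it reports no verdict.
The state is a dict: "t": time; "q": joint angles; "qd": joint speeds; "joint_efforts": joint torques, N m; "ee_pos": TCP position; "tcp_rot": TCP orientation; "wrist_force": force on the tool from outside, world axes, zero at the start; "wrist_torque": the same for the moment, N m; "finger_gap": finger opening in m.
Only numpy, scipy, OpenCV 4.12 (cv2) and the standard library are available. Lean on these libraries where they do the work, as an engineer would, in place of code of your own. Each camera call takes 0.05 s, during which the arm holds its last target.

## Working session

There is one attempt and no reset: what is moved stays moved. The work goes in short steps, Python scripts to look and compute and a shell command to move; the robot and the scene stay as the last step left them, time stands still between calls to the robot, and variables do not carry over. Pictures are saved under pics/ and viewed, and the job is handed in when it is done.

```bash
ls; mkdir -p pics; cat > h.py <<'E'
import numpy as np, cv2
from plant import arm
def save(n,img): cv2.imwrite(f'pics/{n}.png',img[:,:,::-1])
def cam(n):
    c=arm.get_calibration(n); R,_=cv2.Rodrigues(np.array(c['rvec'],float)); return c,R,np.array(c['tvec'],float).ravel()
def pix2plane(n,u,v,z):
    c,R,t=cam(n); d=np.array([(u-c['cx'])/c['fx'],(v-c['cy'])/c['fy'],1.]); o=-R.T@t; w=R.T@d
    return o+w*(z-o[2])/w[2]
def proj(n,P):
    c,R,t=cam(n); p=R@np.array(P,float)+t; return c['fx']*p[0]/p[2]+c['cx'],c['fy']*p[1]/p[2]+c['cy']
E
python3 - <<'E'
from h import *
for n in ('scene','top','wrist'):
    im,d=arm.get_image(n); save(n+'0',im); np.save(f'pics/{n}0d.npy',d)
    c,R,t=cam(n); print(n,c['fx'],c['cx'],c['cy'],(-R.T@t).round(3),R.round(2).tolist())
print(arm.state(),arm.tcp_to_tips)
E
```

```text
pics
scene 534.3220468411586 307.0625128274948 243.6275659908202 [ 0.232 -0.644  0.426] [[0.91, -0.42, 0.0], [-0.17, -0.36, -0.92], [0.39, 0.83, -0.4]]
top 590.7074620757853 321.7160422814366 238.3803076176558 [0.393 0.074 0.97 ] [[-0.03, -1.0, -0.0], [-0.98, 0.03, -0.18], [0.18, -0.0, -0.98]]
wrist 371.64829954431775 320.51835476439305 239.8273120742292 [0.308 0.547 0.384] [[-0.39, -0.92, 0.0], [-0.89, 0.37, 0.26], [-0.24, 0.1, -0.96]]
{'t': 0.15, 'q': array([ 8.20829448e+01,  2.20796222e+01,  3.97731824e-01, -1.99158650e-02,
       -6.84111371e+01, -1.48180226e+01]), 'qd': array([-0.00061592, -0.09381228,  0.18505158,  0.11743083,  0.06532273,
       -0.0110786 ]), 'joint_efforts': array([ 2.04781436e-04, -3.91051733e+01,  1.87587100e+01,  4.22229141e+00,
        1.23991293e-02, -1.38540827e-04]), 'ee_pos': array([0.2413553 , 0.57606456, 0.24372305]), 'tcp_rot': array([   3.56667775,   89.9051484 , -109.17574293]), 'wrist_force': array([-0.89062602,  0.49977377, -0.62696969]), 'wrist_torque': array([ 0.00918956,  0.02705482, -0.02238707]), 'finger_gap': 0.08705571131932645} 0.022
```

View pics/top0.png

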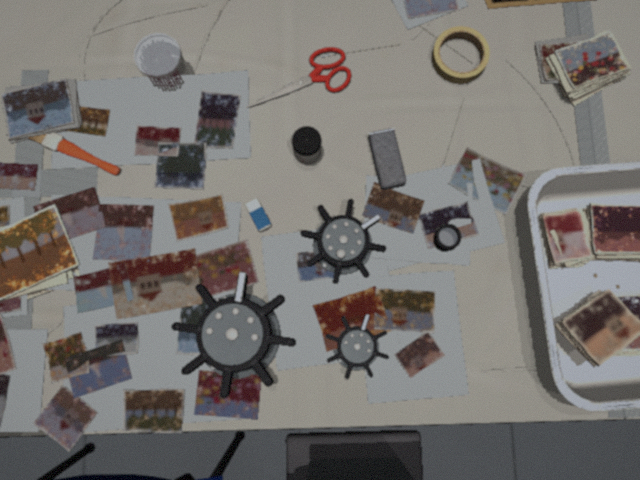

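View pics/scene0.png

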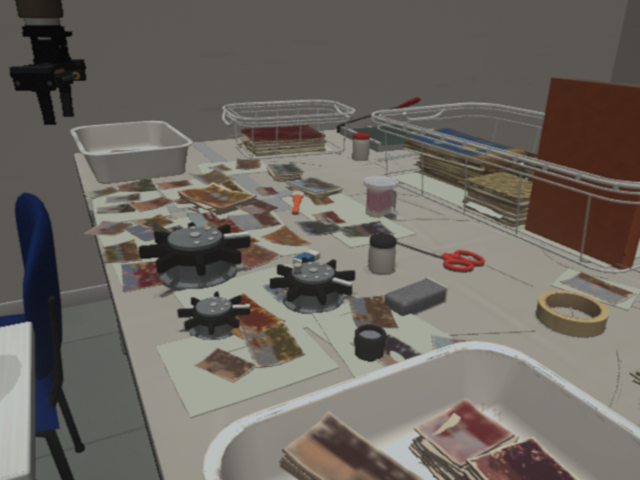

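View pics/wrist0.png

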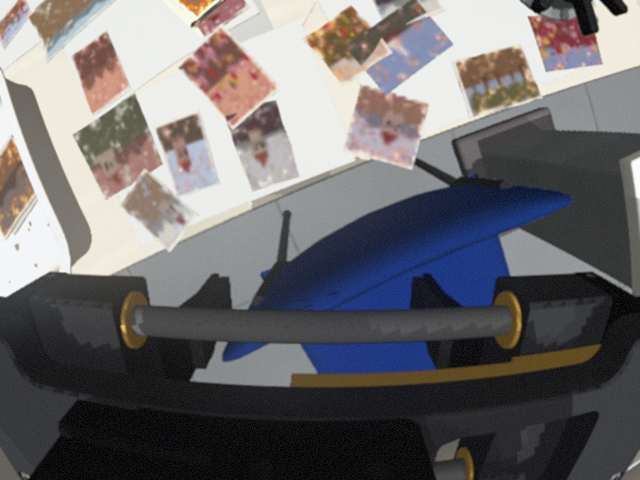

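Three star wheels are in the top view: large (232,333), middle (343,240), small (358,347). A tooth radius of 70 mm should be about 44 px, which fits the middle one. I'll enlarge it to confirm.

```bash
python3 - <<'E'
from h import *
im=cv2.imread('pics/top0.png'); a=cv2.resize(im[190:290,290:395],None,fx=5.5,fy=5.5,interpolation=cv2.INTER_CUBIC); a=np.clip(a*1.6,0,255).astype('uint8'); cv2.imwrite('pics/topc.png',a)
im=cv2.imread('pics/scene0.png'); a=cv2.resize(im[240:325,260:370],None,fx=7,fy=7,interpolation=cv2.INTER_CUBIC); a=np.clip(a*1.8,0,255).astype('uint8'); cv2.imwrite('pics/scenec.png',a)
# wheel axis from cap ellipse
c=pix2plane('top',343,240,0.053);print(c)
for r,z in((.07,.038),(.034,.053)):
    print(proj('top',c+[r,0,z-.053]),proj('top',c+[0,r,z-.053]))
E
```

```text
[0.56052804 0.03850227 0.053     ]
(np.float64(341.2608526090936), np.float64(199.33389814266678)) (np.float64(299.05806844145127), np.float64(242.86604824430356))
(np.float64(342.2854461090678), np.float64(218.96840911474249)) (np.float64(321.4714716575468), np.float64(240.57827671368858))
```

View pics/topc.png

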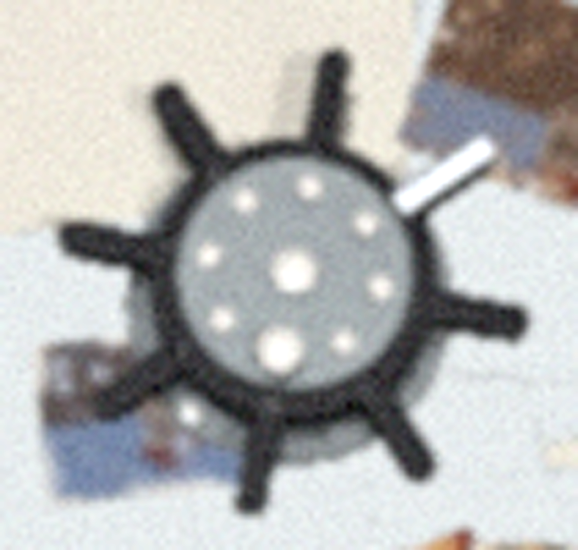

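View pics/scenec.png

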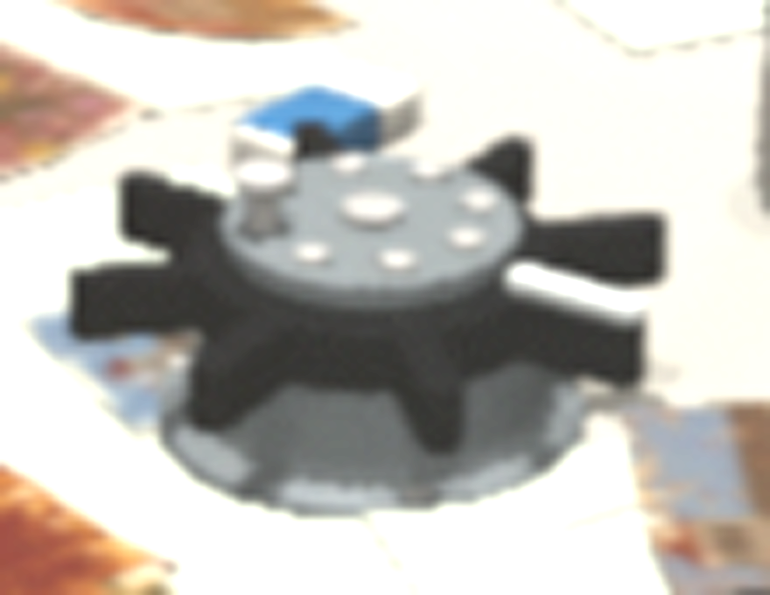

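Confirmed: the middle dial has its rib to the upper right and a single tall pin at the bottom, so this looks like 3 clicks clockwise. Next I'll measure it properly.

```bash
cat >> h.py <<'E'
def tri(p1,p2):
    "triangulate (cam,u,v) pairs"
    A=[];b=[]
    for n,u,v in (p1,p2):
        c,R,t=cam(n); d=R.T@np.array([(u-c['cx'])/c['fx'],(v-c['cy'])/c['fy'],1.]);d/=np.linalg.norm(d);o=-R.T@t
        M=np.eye(3)-np.outer(d,d);A.append(M);b.append(M@o)
    return np.linalg.solve(sum(A),sum(b))
def measure(im,cx=343,cy=240,v=True):
    g=im[:,:,::-1].min(2).astype('uint8') if False else im.min(2)
    x0,y0=cx-55,cy-55; sub=g[y0:y0+110,x0:x0+110]
    out=[]
    for th in (150,):
        n,l,s,ce=cv2.connectedComponentsWithStats((sub>th).astype('uint8'))
        for i in range(1,n):
            u,w=ce[i]+[x0,y0]
            if 2<s[i][4]<150: out.append((s[i][4],u,w))
    return out
E
python3 - <<'E'
from h import *
from scipy.spatial.transform import Rotation as Ro
im=cv2.imread('pics/top0.png')[:,:,::-1]
for a,u,v in measure(im):
    print(a,round(u,1),round(v,1),pix2plane('top',u,v,.055).round(4))
print(Ro.from_euler('xyz',arm.state()['tcp_rot'],degrees=True).as_matrix().round(2))
d=np.load('pics/top0d.npy')
c,R,t=cam('top')
def p3(u,v):
    q=np.array([(u-c['cx'])/c['fx'],(v-c['cy'])/c['fy'],1.])*d[v,u]; return R.T@(q-t)
for uv in((343,240),(341,253),(371,222),(307,142)): print(uv,p3(*uv).round(3))
E
```

```text
49 370.3 221.2 [ 0.5892 -0.0057  0.055 ]
19 343.2 239.3 [0.5613 0.0383 0.055 ]
3 330.3 247.7 [0.5485 0.0589 0.055 ]
18 340.6 253.4 [0.5389 0.043  0.055 ]
[[-0.    0.92 -0.39]
 [-0.   -0.39 -0.92]
 [-1.    0.    0.  ]]
(343, 240) [0.56  0.039 0.057]
(341, 253) [0.537 0.043 0.069]
(371, 222) [ 0.589 -0.007  0.052]
(307, 142) [0.721 0.092 0.062]
```

Axis at (0.561, 0.038); the pointer is at −57° and the pin at about 169° in the world frame. That is 3 clicks clockwise. I'll close the gripper and travel over the gap at 55°.

```bash
python3 -m jog '[{"dx":0.15,"dy":-0.2},{"dx":0.3,"dy":-0.4},{"dx":0.45,"dy":-0.6},{"dx":0.6,"dy":-0.8},{"dx":0.6,"dy":-0.8}]' 1 10
python3 -m jog '[{"dx":0.15,"dy":-0.2},{"dx":0.3,"dy":-0.4},{"dx":0.45,"dy":-0.6},{"dx":0.6,"dy":-0.8},{"dx":0.6,"dy":-0.8}]'
python3 -m jog '[{"dx":0.15,"dy":-0.2},{"dx":0.3,"dy":-0.4},{"dx":0.45,"dy":-0.6},{"dx":0.6,"dy":-0.8},{"dx":0.6,"dy":-0.8}]'
```

```text
schema error: expected keys dx, dy, dz, turn
schema error: expected keys dx, dy, dz, turn
schema error: expected keys dx, dy, dz, turn
```

```bash
python3 -m jog '[{"dx":0.15,"dy":-0.2,"dz":0,"turn":0},{"dx":0.3,"dy":-0.4,"dz":0,"turn":0},{"dx":0.45,"dy":-0.6,"dz":0,"turn":0},{"dx":0.6,"dy":-0.8,"dz":0,"turn":-0.03},{"dx":0.6,"dy":-0.8,"dz":0,"turn":-0.067}]' 1 10
python3 -m jog '[{"dx":0.15,"dy":-0.2,"dz":0,"turn":0},{"dx":0.3,"dy":-0.4,"dz":0,"turn":0},{"dx":0.45,"dy":-0.6,"dz":0,"turn":0},{"dx":0.6,"dy":-0.8,"dz":0,"turn":0},{"dx":0.6,"dy":-0.8,"dz":0,"turn":0}]'
python3 -m jog '[{"dx":0.15,"dy":-0.2,"dz":0,"turn":0},{"dx":0.3,"dy":-0.4,"dz":0,"turn":0},{"dx":0.45,"dy":-0.6,"dz":0,"turn":0},{"dx":0.6,"dy":-0.8,"dz":0,"turn":0},{"dx":0.6,"dy":-0.8,"dz":0,"turn":0}]'
```

```text
t: 0.57
ee_pos: [0.3337, 0.4516, 0.2445]
tcp_rot: [17.3, 89.9, -108.1]
wrist_force: [-1.7, 0.3, 0.2]
finger_gap: 0.0612
t: 0.98
ee_pos: [0.4236, 0.3319, 0.2443]
tcp_rot: [13.9, 89.9, -111.2]
wrist_force: [-0.2, 0.6, -0.2]
finger_gap: 0.0283
t: 1.4
ee_pos: [0.5138, 0.2123, 0.2441]
tcp_rot: [20.9, 89.9, -104.3]
wrist_force: [0.3, 0.0, 0.7]
finger_gap: 0.0018
```

```bash
python3 -m jog '[{"dx":0.14,"dy":-0.2,"dz":-0.1,"turn":0},{"dx":0.28,"dy":-0.4,"dz":-0.25,"turn":0},{"dx":0.42,"dy":-0.6,"dz":-0.45,"turn":0},{"dx":0.566,"dy":-0.8,"dz":-0.65,"turn":0},{"dx":0.566,"dy":-0.8,"dz":-0.8,"turn":0},{"dx":0.566,"dy":-0.8,"dz":-0.9,"turn":0},{"dx":0.566,"dy":-0.8,"dz":-0.9,"turn":0}]'
python3 - <<'E'
from h import *
from scipy.spatial.transform import Rotation as Ro
for n in ('scene','top','wrist'):
    im,d=arm.get_image(n); save(n+'1',im)
s=arm.state();print(s['ee_pos'],s['q'],s['finger_gap']);M=Ro.from_euler('xyz',s['tcp_rot'],degrees=True).as_matrix();print(np.degrees(np.arctan2(M[1,2],M[0,2]))%180)
a=cv2.imread('pics/scene1.png')[190:340,200:420];b=cv2.imread('pics/wrist1.png')
cv2.imwrite('pics/s1c.png',cv2.resize(a,None,fx=3.5,fy=3.5))
E
```

```text
t: 1.98
ee_pos: [0.5938, 0.0948, 0.1046]
tcp_rot: [-37.6, 89.4, -162.5]
wrist_force: [-0.3, -1.0, -1.0]
finger_gap: 0.0006
[0.59711661 0.09717233 0.11064681] [ 2.45752744e+01  2.71154767e+01 -1.24017342e+01  4.28470227e-02
 -5.03820456e+01  3.06721370e+01] 0.0002477304710105923
55.27475311354735
```

View pics/s1c.png

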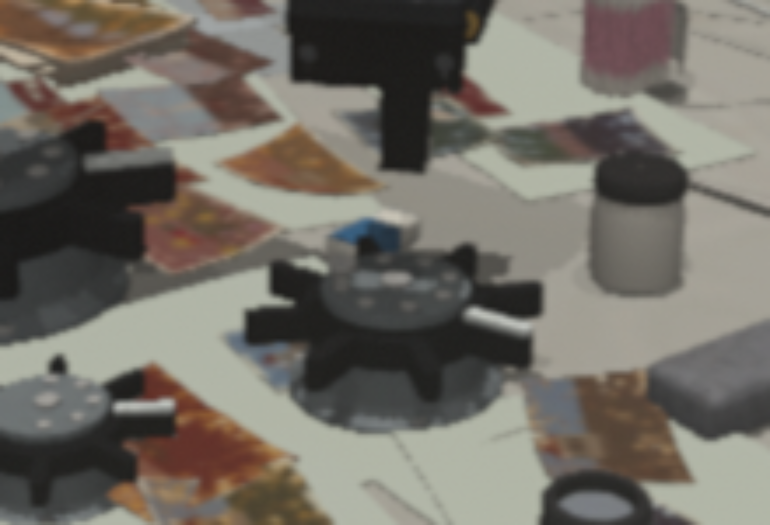

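View pics/wrist1.png

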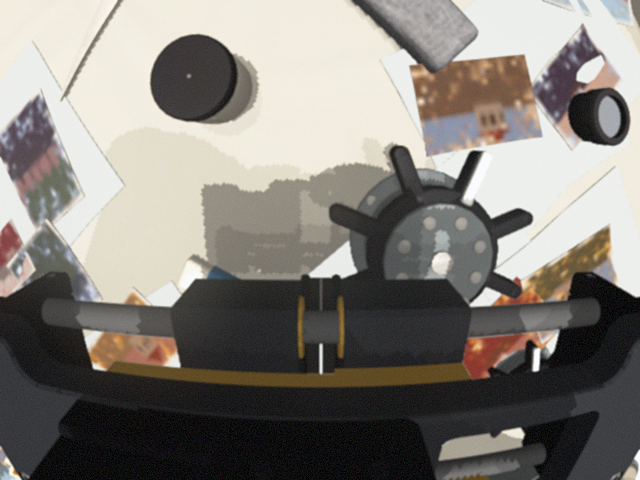

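View pics/top1.png

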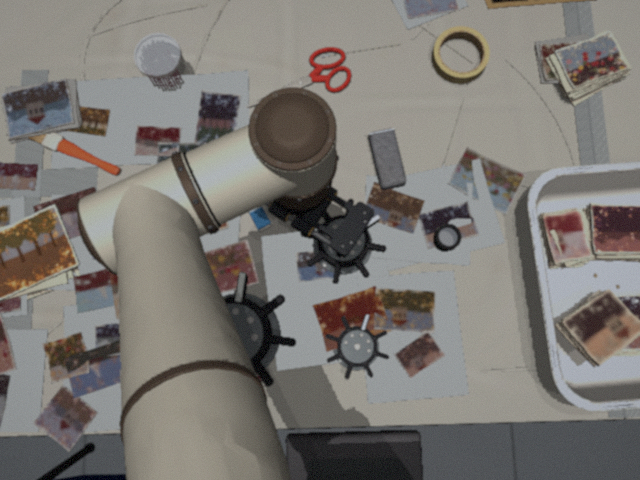

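The finger (scene crop about (405,165)) hovers beyond the dial, on the jar side, with its jaw axis at 55.3°. I'll make a small correction and lower it into the gap.

```bash
python3 -m jog '[{"dx":0.01,"dy":-0.03,"dz":0,"turn":0},{"dx":0.01,"dy":-0.03,"dz":-0.08,"turn":0},{"dx":0.01,"dy":-0.03,"dz":-0.16,"turn":0},{"dx":0.01,"dy":-0.03,"dz":-0.24,"turn":0},{"dx":0.01,"dy":-0.03,"dz":-0.3,"turn":0},{"dx":0.01,"dy":-0.03,"dz":-0.36,"turn":0},{"dx":0.01,"dy":-0.03,"dz":-0.36,"turn":0}]'
python3 - <<'E'
from h import *
im,d=arm.get_image('scene'); save('scene2',im)
im2,d=arm.get_image('wrist'); save('wrist2',im2)
s=arm.state();print(s['ee_pos'],s['wrist_force'])
cv2.imwrite('pics/s2c.png',cv2.resize(im[215:335,240:400,::-1],None,fx=4,fy=4,interpolation=cv2.INTER_CUBIC))
# planned arc, relative to now
c=np.array([.561,.0383]);r=.066
p0=None
for a in range(55,-90,-5):
    p=c+r*np.array([np.cos(np.radians(a)),np.sin(np.radians(a))]); 
    if p0 is None:p0=p
    print(a,((p-p0)/.15).round(3),round((a-55)/180,3))
E
```

```text
t: 2.72
ee_pos: [0.5972, 0.0919, 0.0546]
tcp_rot: [-40.5, 89.9, -165.3]
wrist_force: [-0.6, -0.3, 0.5]
finger_gap: 0.0007
[0.59819258 0.09212688 0.05592202] [ 0.267156   -0.40976728 -0.04252598]
55 [0. 0.] 0.0
50 [ 0.03  -0.023] -0.028
45 [ 0.059 -0.049] -0.056
40 [ 0.085 -0.078] -0.083
35 [ 0.108 -0.108] -0.111
30 [ 0.129 -0.14 ] -0.139
25 [ 0.146 -0.174] -0.167
20 [ 0.161 -0.21 ] -0.194
15 [ 0.173 -0.247] -0.222
10 [ 0.181 -0.284] -0.25
5 [ 0.186 -0.322] -0.278
0 [ 0.188 -0.36 ] -0.306
-5 [ 0.186 -0.399] -0.333
-10 [ 0.181 -0.437] -0.361
-15 [ 0.173 -0.474] -0.389
-20 [ 0.161 -0.511] -0.417
-25 [ 0.146 -0.546] -0.444
-30 [ 0.129 -0.58 ] -0.472
-35 [ 0.108 -0.613] -0.5
-40 [ 0.085 -0.643] -0.528
-45 [ 0.059 -0.672] -0.556
-50 [ 0.03  -0.697] -0.583
-55 [ 0.    -0.721] -0.611
-60 [-0.032 -0.741] -0.639
-65 [-0.066 -0.759] -0.667
-70 [-0.102 -0.774] -0.694
-75 [-0.138 -0.785] -0.722
-80 [-0.176 -0.794] -0.75
-85 [-0.214 -0.799] -0.778
```

View pics/s2c.png

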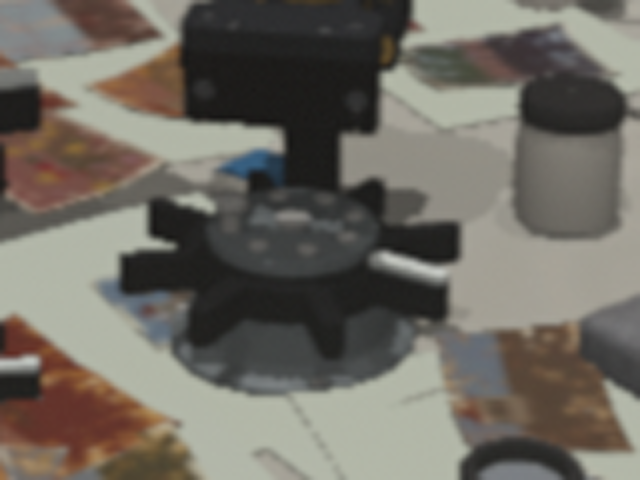

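View pics/wrist2.png

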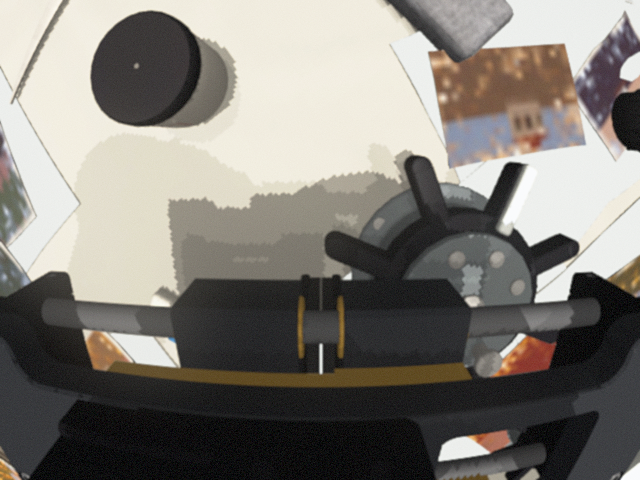

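The finger sits in the gap between the far teeth with no contact force. First push: 55° to 31° along the arc.

```bash
python3 -m jog '[{"dx":0.018,"dy":-0.014,"dz":0,"turn":-0.017},{"dx":0.036,"dy":-0.028,"dz":0,"turn":-0.033},{"dx":0.053,"dy":-0.044,"dz":0,"turn":-0.05},{"dx":0.07,"dy":-0.061,"dz":0,"turn":-0.067},{"dx":0.085,"dy":-0.078,"dz":0,"turn":-0.083},{"dx":0.099,"dy":-0.096,"dz":0,"turn":-0.1},{"dx":0.112,"dy":-0.114,"dz":0,"turn":-0.117},{"dx":0.125,"dy":-0.133,"dz":0,"turn":-0.133}]'; python3 -c "
from h import *
im,d=arm.get_image('scene'); save('scene3',im);print(arm.state()['ee_pos'],arm.state()['wrist_force'])
im,d=arm.get_image('wrist'); save('wrist3',im)
"
```

```text
t: 3.48
ee_pos: [0.6176, 0.0728, 0.0567]
tcp_rot: [177.3, 89.8, 28.4]
wrist_force: [0.2, 2.6, -0.4]
finger_gap: 0.0007
[0.61781767 0.07226499 0.05669871] [-0.61790775  1.11374232  0.21598207]
```

View pics/wrist3.png

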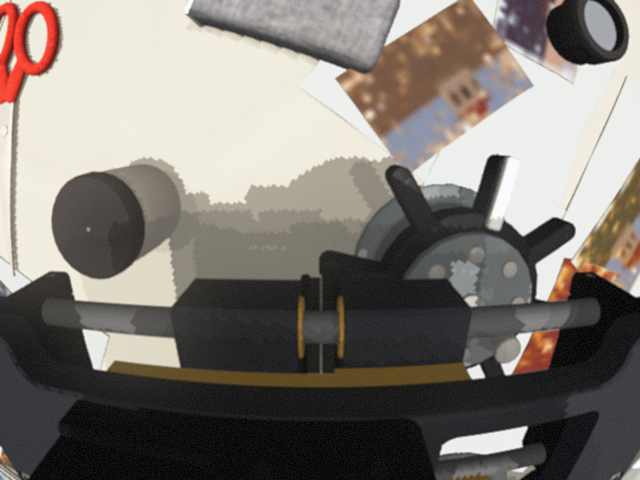

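```bash
python3 -m jog '[{"dx":0.011,"dy":-0.02,"dz":0,"turn":-0.017},{"dx":0.022,"dy":-0.041,"dz":0,"turn":-0.033},{"dx":0.031,"dy":-0.062,"dz":0,"turn":-0.05},{"dx":0.039,"dy":-0.083,"dz":0,"turn":-0.067},{"dx":0.046,"dy":-0.105,"dz":0,"turn":-0.083},{"dx":0.052,"dy":-0.128,"dz":0,"turn":-0.1},{"dx":0.056,"dy":-0.15,"dz":0,"turn":-0.117},{"dx":0.056,"dy":-0.15,"dz":0,"turn":-0.117}]'; python3 -c "
from h import *
im,d=arm.get_image('scene'); save('scene4',im);print(arm.state()['ee_pos'],arm.state()['wrist_force'])
im,d=arm.get_image('wrist'); save('wrist4',im)
im,d=arm.get_image('top'); save('top4',im)
"
```

```text
t: 4.25
ee_pos: [0.6253, 0.0491, 0.0562]
tcp_rot: [168.7, 90.0, -1.1]
wrist_force: [-0.0, 0.5, 0.1]
finger_gap: 0.0004
[0.62524869 0.04928557 0.05607512] [ 0.11070022  0.73058779 -0.0333854 ]
```

View pics/wrist4.png

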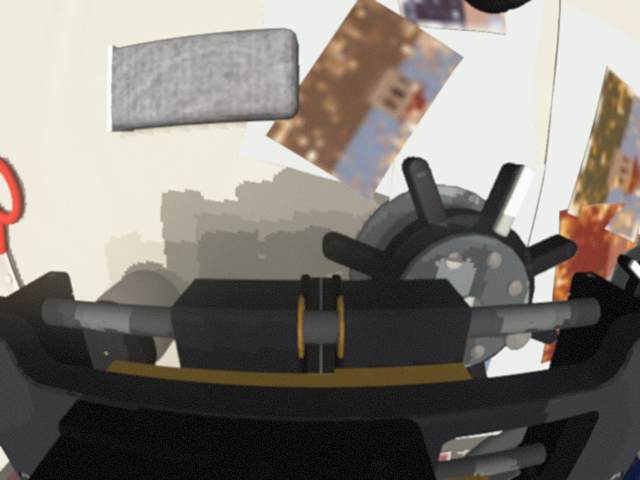

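View pics/scene4.png

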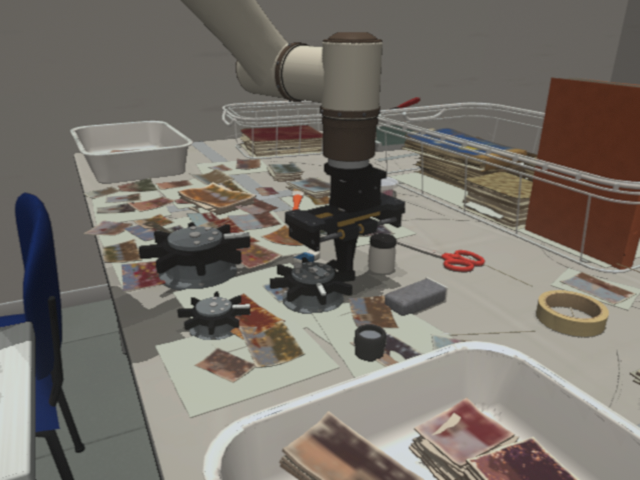

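Exactly one click was made: the wrist view shows the wheel in the same place relative to the finger as before the push, with force about 0. Second click.

```bash
python3 -m jog '[{"dx":0.003,"dy":-0.023,"dz":0,"turn":-0.017},{"dx":0.006,"dy":-0.046,"dz":0,"turn":-0.033},{"dx":0.007,"dy":-0.069,"dz":0,"turn":-0.05},{"dx":0.006,"dy":-0.092,"dz":0,"turn":-0.067},{"dx":0.005,"dy":-0.115,"dz":0,"turn":-0.083},{"dx":0.002,"dy":-0.138,"dz":0,"turn":-0.1},{"dx":-0.001,"dy":-0.16,"dz":0,"turn":-0.117},{"dx":-0.006,"dy":-0.183,"dz":0,"turn":-0.133}]'
python3 -m jog '[{"dx":-0.006,"dy":-0.022,"dz":0,"turn":-0.017},{"dx":-0.013,"dy":-0.044,"dz":0,"turn":-0.033},{"dx":-0.022,"dy":-0.066,"dz":0,"turn":-0.05},{"dx":-0.031,"dy":-0.087,"dz":0,"turn":-0.067},{"dx":-0.042,"dy":-0.107,"dz":0,"turn":-0.083},{"dx":-0.054,"dy":-0.127,"dz":0,"turn":-0.1},{"dx":-0.067,"dy":-0.146,"dz":0,"turn":-0.117},{"dx":-0.067,"dy":-0.146,"dz":0,"turn":-0.117}]'
python3 -c "
from h import *
im,d=arm.get_image('scene'); save('scene5',im);print(arm.state()['ee_pos'],arm.state()['wrist_force'],arm.state()['q'])
cv2.imwrite('pics/s5c.png',cv2.resize(im[215:335,240:400,::-1],None,fx=4,fy=4,interpolation=cv2.INTER_CUBIC))
im,d=arm.get_image('wrist'); save('wrist5',im)
"
```

```text
t: 5.07
ee_pos: [0.6249, 0.0229, 0.0559]
tcp_rot: [-142.4, 89.9, 23.8]
wrist_force: [1.0, 1.4, -0.8]
finger_gap: 0.0008
t: 5.73
ee_pos: [0.6137, -0.0, 0.0557]
tcp_rot: [42.3, 90.0, -172.5]
wrist_force: [-0.3, -0.2, 0.2]
finger_gap: 0.0006
[6.14039317e-01 1.57933582e-04 5.57263705e-02] [-0.35278108 -0.41414177  0.64897701] [ 1.51012844e+01  3.17404244e+01 -1.37572373e+01  5.98364753e-03
 -4.44962864e+01 -4.97775386e+01]
```

View pics/wrist5.png

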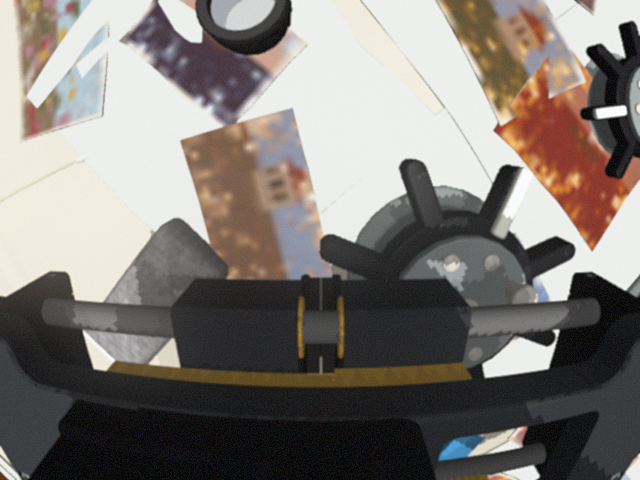

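View pics/s5c.png

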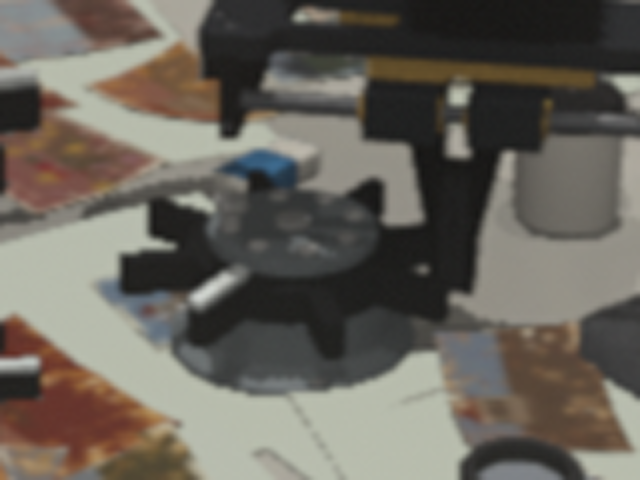

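Two clicks done; the pointer is at crop (215,290), front-left. Before the last click I'll verify which tooth slot lines up with the pin by projection.

```bash
python3 -c "
from h import *
im=cv2.imread('pics/scene0.png')
C=np.array([.561,.0383])
def P(a,r,z): return list(C+r*np.array([np.cos(np.radians(a)),np.sin(np.radians(a))]))+[z]
big=cv2.resize(im[235:330,255:375],None,fx=6,fy=6,interpolation=cv2.INTER_CUBIC)
for a in range(0,3):
    ang=-57.3-45*(a+1)
    for r,z in((.025,.069),(.07,.046)):
        u,v=proj('scene',P(ang,r,z)); cv2.circle(big,(int((u-255+.5)*6),int((v-235+.5)*6)),4,[(0,0,255),(0,255,0),(255,255,0)][a],-1)
cv2.imwrite('pics/chk.png',big)
# pin measured in top at z=.069
p=pix2plane('top',340.6,253.4,.069)[:2]; c=pix2plane('top',343.2,239.3,.057)[:2]; r=pix2plane('top',370.3,221.2,.0505)[:2]
an=lambda q:np.degrees(np.arctan2(*(q-c)[::-1])); print(an(p),an(r),(an(r)-an(p))%360/45)
"
```

```text
167.83711286128204 -56.54439614431062 3.013744244320163
```

View pics/chk.png

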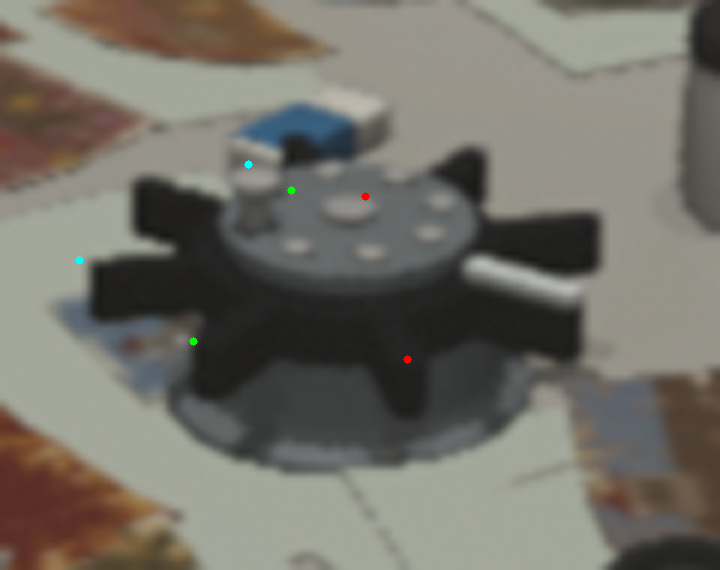

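Both views put the pin at the third click (3.01 clicks from the start). Pushing the last one.

```bash
python3 -m jog '[{"dx":-0.014,"dy":-0.018,"dz":0,"turn":-0.017},{"dx":-0.028,"dy":-0.036,"dz":0,"turn":-0.033},{"dx":-0.044,"dy":-0.053,"dz":0,"turn":-0.05},{"dx":-0.06,"dy":-0.069,"dz":0,"turn":-0.067},{"dx":-0.078,"dy":-0.085,"dz":0,"turn":-0.083},{"dx":-0.096,"dy":-0.099,"dz":0,"turn":-0.1},{"dx":-0.114,"dy":-0.112,"dz":0,"turn":-0.117},{"dx":-0.134,"dy":-0.125,"dz":0,"turn":-0.133}]'
python3 -m jog '[{"dx":-0.02,"dy":-0.011,"dz":0,"turn":-0.017},{"dx":-0.041,"dy":-0.022,"dz":0,"turn":-0.033},{"dx":-0.062,"dy":-0.031,"dz":0,"turn":-0.05},{"dx":-0.083,"dy":-0.039,"dz":0,"turn":-0.067},{"dx":-0.105,"dy":-0.046,"dz":0,"turn":-0.083},{"dx":-0.128,"dy":-0.052,"dz":0,"turn":-0.1},{"dx":-0.15,"dy":-0.056,"dz":0,"turn":-0.117},{"dx":-0.15,"dy":-0.056,"dz":0,"turn":-0.117}]'
python3 -c "
from h import *
im,d=arm.get_image('scene'); save('scene6',im);print(arm.state()['ee_pos'],arm.state()['wrist_force'],arm.state()['q'])
cv2.imwrite('pics/s6c.png',cv2.resize(im[215:335,240:400,::-1],None,fx=4,fy=4,interpolation=cv2.INTER_CUBIC))
im,d=arm.get_image('wrist'); save('wrist6',im)
"
```

```text
t: 6.5
ee_pos: [0.5953, -0.0179, 0.0559]
tcp_rot: [-109.8, 89.8, 11.4]
wrist_force: [1.3, 1.5, -0.3]
finger_gap: 0.0006
t: 7.17
ee_pos: [0.5711, -0.0268, 0.0556]
tcp_rot: [78.3, 90.0, 178.5]
wrist_force: [-0.5, -0.1, -0.2]
finger_gap: 0.0007
[ 0.57156048 -0.02679086  0.05569954] [0.41978453 0.10681314 0.50018701] [ 1.35351338e+01  2.86012084e+01 -2.00023489e+01  4.78397564e-03
 -4.13841729e+01 -9.31762729e+01]
```

View pics/wrist6.png

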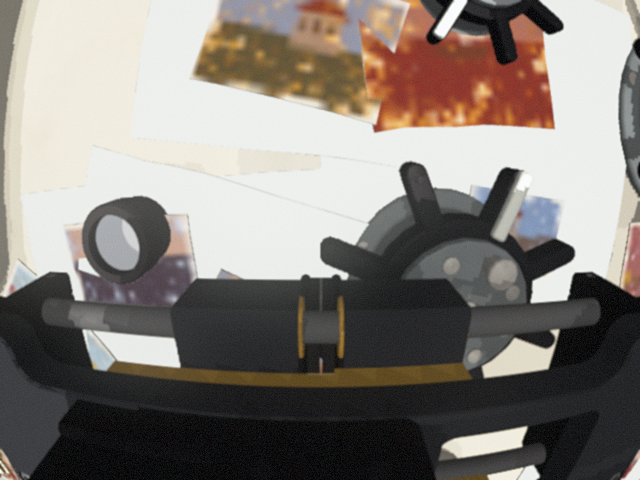

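View pics/s6c.png

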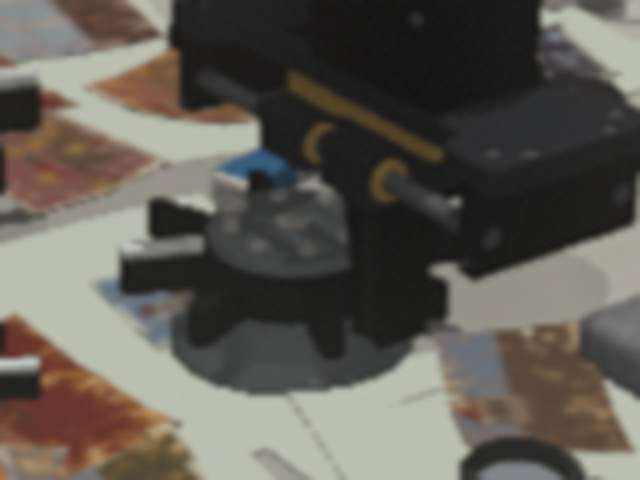

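The rib (512,205) now lies in line with the mushroom head (503,272). I'll lift straight up and move aside for a clear check.

```bash
python3 -m jog '[{"dx":0,"dy":0,"dz":0.1,"turn":0},{"dx":0,"dy":0,"dz":0.25,"turn":0},{"dx":0,"dy":0,"dz":0.45,"turn":0},{"dx":0,"dy":0,"dz":0.7,"turn":0},{"dx":0,"dy":0,"dz":0.95,"turn":0},{"dx":0,"dy":0,"dz":1,"turn":0}]'
python3 -m jog '[{"dx":-0.1,"dy":0.2,"dz":0.1,"turn":0},{"dx":-0.2,"dy":0.4,"dz":0.2,"turn":0},{"dx":-0.3,"dy":0.6,"dz":0.2,"turn":0},{"dx":-0.4,"dy":0.8,"dz":0.2,"turn":0},{"dx":-0.5,"dy":1,"dz":0.2,"turn":0}]'
python3 -m jog '[{"dx":-0.1,"dy":0.2,"dz":0,"turn":0},{"dx":-0.2,"dy":0.4,"dz":0,"turn":0},{"dx":-0.3,"dy":0.6,"dz":0,"turn":0},{"dx":-0.3,"dy":0.8,"dz":0,"turn":0},{"dx":-0.3,"dy":1,"dz":0,"turn":0},{"dx":-0.3,"dy":1,"dz":0,"turn":0},{"dx":-0.3,"dy":1,"dz":0,"turn":0}]'
python3 -c "
from h import *
im,d=arm.get_image('top'); save('top7',im)
for a,u,v in measure(im): print(a,round(u,1),round(v,1))
im2,d=arm.get_image('scene'); save('scene7',im2);print(arm.state())
a=cv2.resize(im[190:290,290:395,::-1],None,fx=5.5,fy=5.5,interpolation=cv2.INTER_CUBIC); cv2.imwrite('pics/t7c.png',np.clip(a*1.6,0,255).astype('uint8'))
"
```

```text
t: 7.77
ee_pos: [0.5753, -0.0268, 0.213]
tcp_rot: [-98.5, 89.2, 2.0]
wrist_force: [1.5, 0.6, 1.2]
finger_gap: 0.0005
t: 8.18
ee_pos: [0.496, 0.1244, 0.2361]
tcp_rot: [-66.9, 89.9, 33.4]
wrist_force: [0.1, -1.3, -0.4]
finger_gap: 0.0005
t: 8.77
ee_pos: [0.4513, 0.2744, 0.2352]
tcp_rot: [129.4, 90.0, -130.2]
wrist_force: [0.2, -0.9, 0.1]
finger_gap: 0.0004
3 312.7 186.7
3 327.0 187.0
35 367.3 191.6
4 316.5 187.5
4 308.2 195.8
3 290.0 200.7
5 319.6 201.4
3 331.7 200.7
4 310.8 204.5
3 301.7 211.0
3 361.0 210.0
3 299.7 219.7
3 314.0 219.0
4 365.8 219.2
5 345.8 223.6
6 334.2 226.2
3 296.0 227.3
7 313.0 229.1
6 356.2 230.2
7 327.7 236.0
30 343.0 239.3
6 358.8 241.8
6 330.0 247.5
29 340.6 253.1
7 352.0 251.7
65 336.9 271.6
3 324.3 264.7
{'t': 8.8667, 'q': array([ 4.87659890e+01,  1.29723767e+01, -1.40025906e+01, -3.73915705e-03,
       -6.30700758e+01, -1.28513837e+02]), 'qd': array([-0.93951741, -0.51421938, -0.39390315,  0.04645808,  0.13885576,
       -0.38183286]), 'joint_efforts': array([ 4.78998553e-01, -2.96988720e+01,  1.80723846e+01,  3.96800682e+00,
       -6.31213957e-02,  5.45010422e-03]), 'ee_pos': array([0.45137104, 0.27256638, 0.23528267]), 'tcp_rot': array([ 124.28272673,   89.95483372, -135.46681611]), 'wrist_force': array([ 0.05854788,  0.30181208, -0.60309053]), 'wrist_torque': array([ 0.01831945, -0.19681867,  0.01570649]), 'finger_gap': 0.0005006408030864316}
```

View pics/top7.png

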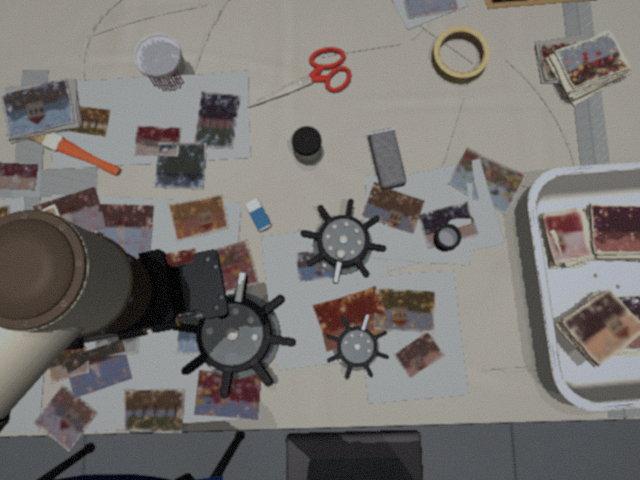

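View pics/t7c.png

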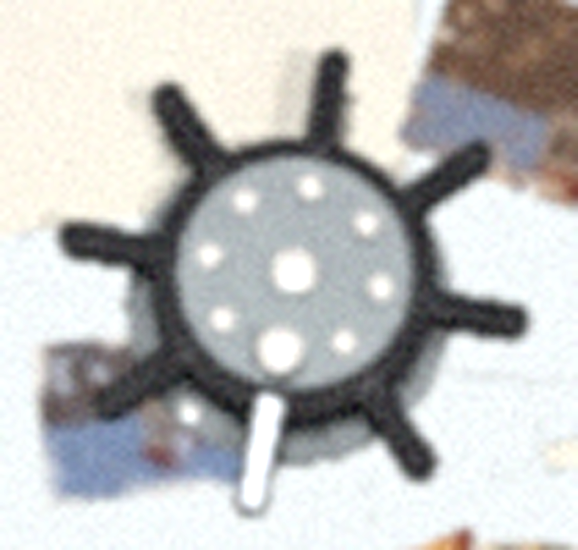

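```bash
python3 -c "
from h import *
p=pix2plane('top',340.6,253.1,.069)[:2]; c=pix2plane('top',343.0,239.3,.057)[:2]; r=pix2plane('top',336.9,271.6,.0505)[:2]
x=(r-c)/np.linalg.norm(r-c); d=p-c; print('x',d@x,'y',-d[0]*x[1]+d[1]*x[0])
a=cv2.imread('pics/top0.png');b=cv2.imread('pics/top7.png');D=cv2.absdiff(a,b).max(2)
for n,(u,v) in dict(eraser=(259,215),loupe=(447,237),jar=(307,142),block=(387,158)).items(): print(n,D[v-28:v+28,u-15:u+28].max())
print(arm.sign_off())
"
```

```text
x 0.024276871318289095 y 0.00033985914156535024
eraser 21
loupe 22
jar 28
block 21
the job is handed in; nothing more can be done
None
```

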